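# Draw the sample tray out of the drying cabinet with the hook

## Task

Take the hook from its wooden stand, put its prong down into the finger hole of the sample tray, and gently draw the tray out of the drying cabinet until it comes up firmly against its hidden stop: feel for it with a steady pull of about 12 N, and never load the tray with more than 20 N. Then unhook and set the hook back in its stand as it was, leaving the tray fully out. Move the tray with the hook only, never with the gripper, and leave the other glassware and things alone.

Things in the scene. Friction and masses are not known exactly. Their poses are not given: they have to be found in the camera images.
- tray_hole (a point): Centre of the round finger hole, 16 mm wide, at the upper face (55 mm above the bench) of the tray's level pull tab: dark bare steel, 50 mm wide, 6 mm thick, open below. The tray's front panel (176 mm wide, top 100 mm up) stands 26 mm behind the hole's centre; the tab ends 20 mm before it. Axes as the cabinet: x into the cabinet, z up. The tray comes out along -x.
- tray_slide (a joint): How far the tray is drawn out, m: 0 closed; it starts 0 to 10 mm out. Sliding it takes about 4 N (dry friction); it stays where left. A hidden stop under it, set anew each time, ends its travel hard between 58 and 102 mm: only feel tells where. More than 20 N from the hook strains it.
- switch (a joint): Spring plunger, hidden under the tray, that the tray pushes in over its last 6 mm of travel: 0 untouched, 0.006 m fully in, which is the hard stop. Its spring is weak (1.5 N when fully in, less than the tray's friction, so the tray stays out).
- cabinet: Small drying cabinet of painted sheet metal, fixed to the bench, 220 deep (x) by 200 wide (y) by 150 mm high. Origin at bench level in the middle of its front face; x points from the front into the cabinet.
- hook_grip (a point): Centre of the hook's black handle, a level bar 120 mm long (x), 16 wide (y), 22 high (z); grip it here across its width. Axes of the hook: x along the handle towards the prong, z up. From the handle's front end a steel rod 8 mm thick runs on, level with this point, to 85 mm ahead of it, then turns straight down as the prong. The hook weighs about 120 g.
- hook_tip (a point): Lower, rounded end of the hook's prong (8 mm thick): 85 mm ahead (+x) of and 55 mm below point hook_grip.
- stand_seat (a point): Middle of the hook's fixed wooden stand, at the height of its two saddles (70 mm above the bench). x: where the stored hook's prong points. Saddles: posts 12 mm thick, 48 mm ahead of and behind this point; the handle's underside rests at this height between cheeks 22 mm apart that flare above, 19 mm tall. Base board 130 by 70, 10 mm thick. Stored hook_grip is 11 mm above this.
- beaker_mid (a point): Bystander: centre, half-way up, of a glass beaker 70 mm wide, 95 mm high.
- washbottle_mid (a point): Bystander: centre, half-way up, of a white plastic bottle 64 mm wide, 170 mm high.
- corkring_mid (a point): Bystander: centre, half-way up, of a cork ring 100 mm wide, 25 mm high.
- hook: The hook; its origin is the middle of the handle's underside, axes as for point hook_grip.
- tray: The sample tray with its pull tab, sliding in the cabinet. Origin at bench level, 32 mm behind (+x) and 55 mm below the finger hole; axes as the cabinet.

How it is judged:
By the outcome, as a careful person would: the job done as asked, in the order asked, and still so for the second after the job is handed in, with the robot touching nothing.
It also fails if it takes over 69 s, if anything falls off the work surface, if the arm or the gripper's body presses on something with over 40 N, if the wrist force passes 120 N, or if a joint passes its speed limit or range.

## Robot

A 6-joint arm with a two-finger parallel gripper is mounted at the origin on the work surface. World frame = base frame: x ahead of the robot, y to its left, z up, the work surface at z = 0. Lengths are in m, angles in rad, forces in N, time in s.
With the tool pointing down it reaches from about 0.35 to 0.8 m from the base axis. Payload 7.3 kg.
Tool frame: the origin (TCP) lies at the very end of the fingers, on their centre line; the grasp point (between the pads) lies 19 mm behind it (bot.grip_point_offset is the distance from the TCP to the grasp point, in m); z points along the fingers, y is the line along which they close (so a half turn about z gives the same grasp; the last joint's range is limited). The gripper opens to 85 mm and grips with 20 to 120 N. Pads are 22 mm wide; open, the fingers measure 114 mm over their backs; the gripper's body (76 mm by 85 mm) begins 54 mm behind the grasp point. The pads swing forward as they close: fully open they stand 13 mm farther back than shut.
Start: joints at [-1.406, 0.342, 1.524, -0, 1.275, -0.146], TCP at [0.161, -0.5, 0.231] pointing down, gripper open.
Joint ranges: [-2.53, 2.53], [-0.77, 2.02], [0.04, 2.7], [-1, 4.14], [0.28, 2.66], [-3.11, 3.11]. Speed limits (rad/s): [2.57, 2.57, 3.14, 3.14, 3.14, 3.14].

## Interface

Orientations are given as a unit quaternion [x, y, z, w].
In Python, from rig import read_state, eyes, bot gives the robot as it stands. The module is installed in compiled form; this text tells all that it offers.
- The arm moves only by the tool servo_tool, never from a script. Its argument "deltas" is a list of rows, each an object of numbers: "dx", "dy", "dz": the shift along the tool's x, y, z each as a share of 0.02 m, from -1 to 1; "ax", "ay", "az": the turn, a rotation vector about the tool's x, y, z each as a share of 0.12 rad, from -1 to 1. A call has 1 to 8 rows; each row shifts and turns the commanded pose from where the row before left it, along the tool's axes as they then stand; what a row does not reach is not made up. A row lasts 1/10 s, in which the tool goes at most 50 mm and 8.59 degrees, less where a joint would pass 70% of its speed; a pose out of reach is approached as far as the arm can. A call with a number of a shift or a turn outside -1 to 1 is refused whole. A call with a gripper value outside its range is refused whole. "fingers" is the closure in counts, from 0 (fully open) to 255 (shut), set as the call begins (left out, the last holds). The fingers move at their own pace and stop on an object; "squeeze" is the grip in N (left out, the last holds). Time passes only in rows, so rows that do not move let the fingers close. It gives the time, the measured TCP pose, the force, the opening and the grip force at its end, in the units of the state.
- read_state(): the state, without advancing time (a new reading comes with each control period).
- eyes.snapshot(name): name is "scene" or "top"; returns the picture (420x560x3 uint8, blue, green, red); there is no depth.
- eyes.camera_model(name): a dict with "fx", "fy", "cx", "cy" (pixels), "k1" (the pictures are not rectified: a ray, as slopes to the right and down, at radius r is drawn at 1 + k1 r^2 times it, then the intrinsics apply), "T" (4x4, takes a point from camera to world coordinates). Camera axes: x right, y down, z forward; pixel columns grow to the right and rows downward; lengths in m; the calibration is good to about 2 mm. A picture is of the moment at which its call begins. camera_model takes no time and is no camera call.
- bot.close_job(): hands the job in; it is judged then, once.
The state is a dict: "time": time; "joint_positions": joint angles; "qvel": joint speeds; "joint_efforts": joint torques, N m; "ee_pos": TCP position; "tool_rot": TCP orientation; "wrist_force": force on the tool from outside, world axes, zero at the start; "ft_torque": the same for the moment, N m; "gripper_width": opening from 0.0 (shut) to 1.0 (fully open); "gripper_force": force on a finger pad.
Only numpy, scipy, OpenCV 4.12 (cv2) and the standard library are available. Lean on these libraries where they do the work, as an engineer would, in place of code of your own. Each camera call takes 0.05 s, during which the arm holds its last target. There are 200 camera calls.

## Working session

There is one attempt and no reset: what is moved stays moved. The work goes in short steps, Python scripts to look and compute and a tool call to move; the robot and the scene stay as the last step left them, time stands still between calls to the robot, and variables do not carry over. Pictures are saved under pics/ and viewed, at most 10 in all, crops included, and the job is handed in when it is done.

Besides the shell and the picture viewer there is one more tool, called after ">>>" by a JSON object that holds its "op" and its "data". servo_tool: Moves the arm, as the interface text tells. Shift numbers are shares of 0.02 m and turn numbers shares of 0.12 rad, none past 1 either way. Its arguments: {"type":"object","properties":{"deltas":{"type":"array"},"fingers":{"type":"number"},"squeeze":{"type":"number"}},"required":["deltas"]}

```bash
mkdir -p pics
python3 - <<'E'
from rig import read_state, eyes, bot
import cv2,numpy as np
for n in("scene","top"):
    i=eyes.snapshot(n); cv2.imwrite(f"pics/{n}0.png",i); m=eyes.camera_model(n); print(n,{k:(np.round(v,4).tolist()) for k,v in m.items()})
s=read_state(); print(s,bot.grip_point_offset)
E
```

```text
scene {'fx': 425.8786, 'fy': 425.8786, 'cx': 273.1729, 'cy': 207.5611, 'k1': -0.0961, 'T': [[-0.9487, -0.2752, 0.1556, 0.4615], [-0.316, 0.812, -0.4907, 0.4502], [0.0087, -0.5147, -0.8573, 0.9286], [0.0, 0.0, 0.0, 1.0]]}
top {'fx': 439.988, 'fy': 439.988, 'cx': 277.5503, 'cy': 202.4432, 'k1': -0.0184, 'T': [[0.0206, -0.9982, 0.0569, 0.5464], [-0.9995, -0.0192, 0.0261, -0.0342], [-0.025, -0.0574, -0.998, 1.3765], [0.0, 0.0, 0.0, 1.0]]}
{'time': 0.1, 'joint_positions': array([-1.40601558e+00,  3.42652611e-01,  1.52487804e+00, -1.02068357e-05,
        1.27540630e+00, -1.46004739e-01]), 'qvel': array([ 0.00153483, -0.00247672, -0.00239534, -0.0002655 , -0.00013785,
       -0.0012509 ]), 'joint_efforts': array([ 1.83019631e-03, -4.34447658e+01, -2.46490824e+01, -1.68629335e-04,
        4.71439838e-03,  7.87504462e-08]), 'ee_pos': array([ 0.16050806, -0.49950564,  0.23071085]), 'tool_rot': array([ 9.87950369e-01,  1.54769557e-01, -1.11912087e-05, -6.72073272e-04]), 'wrist_force': array([-0.32264351,  0.3774946 ,  0.2160127 ]), 'ft_torque': array([ 0.01310248,  0.06061818, -0.01287056]), 'gripper_force': 0.0, 'gripper_width': 1.0034394872771946} 0.0187
```

View pics/scene0.png

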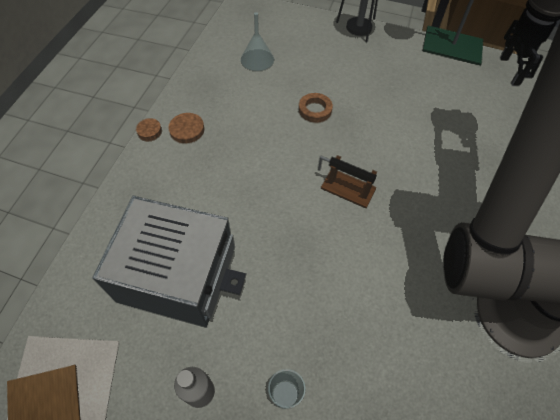

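View pics/top0.png

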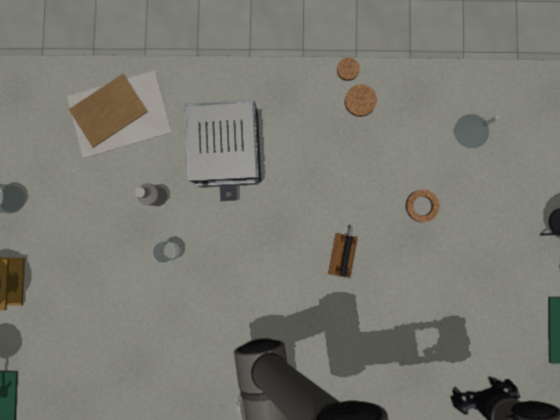

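Scene picture: cabinet around (165,260) with the tab and its hole near (235,282), hook on its stand near (350,180). Top picture: tab near (229,193), hook from (344,275) to (349,228), cabinet roof (222,143). I'll enlarge these spots.

Run:
```python
import cv2,numpy as np
s=cv2.imread("pics/scene0.png");t=cv2.imread("pics/top0.png")
def c(i,x,y,w,h):
    z=cv2.resize(i[y:y+h,x:x+w],(400,300),interpolation=cv2.INTER_CUBIC); return cv2.convertScaleAbs(z,alpha=1.6,beta=15)
m=np.vstack([np.hstack([c(s,195,225,80,60+0),c(s,305,150,80,60)]),np.hstack([c(t,180,150,80,60),c(t,305,220,80,60)])])
cv2.imwrite("pics/m0.png",m)
```

```text
(no output)
```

View pics/m0.png

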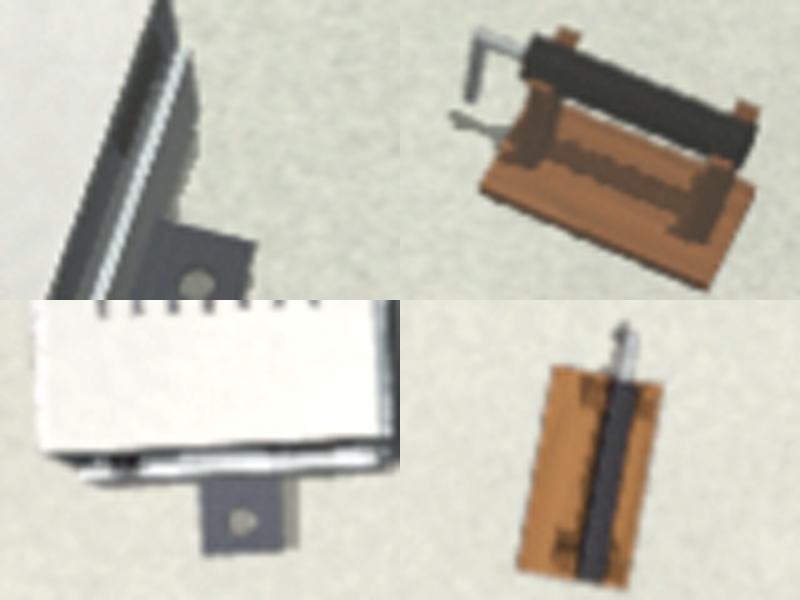

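```bash
cat > h.py <<'E'
import cv2,numpy as np
from rig import read_state, eyes, bot
def ray(n,p):
    m=eyes.camera_model(n); T=np.array(m["T"])
    K=np.array([[m["fx"],0,m["cx"]],[0,m["fy"],m["cy"]],[0,0,1.]])
    q=cv2.undistortPoints(np.array([[p]],float),K,np.array([m["k1"],0,0,0,0.]))[0,0]
    return T[:3,3],T[:3,:3]@np.array([q[0],q[1],1.])
def onz(n,p,z):
    o,d=ray(n,p); return (o+d*(z-o[2])/d[2])
def tri(p,q):
    o1,d1=ray("scene",p);o2,d2=ray("top",q)
    a,b=np.linalg.lstsq(np.array([d1,-d2]).T,o2-o1,rcond=None)[0]
    x,y=o1+a*d1,o2+b*d2; return (x+y)/2,np.linalg.norm(x-y)
def proj(n,P):
    m=eyes.camera_model(n); T=np.linalg.inv(np.array(m["T"]));c=T[:3,:3]@np.array(P)+T[:3,3]
    x=c[:2]/c[2];x=x*(1+m["k1"]*(x@x)); return np.array([m["fx"]*x[0]+m["cx"],m["fy"]*x[1]+m["cy"]])
E
python3 - <<'E'
from h import *
np.set_printoptions(precision=4,suppress=True)
s=cv2.imread("pics/scene0.png");t=cv2.imread("pics/top0.png")
f=lambda x0,y0,u,v:(x0+(u+.5)/5-.5,y0+(v+.5)/5-.5)
ht=f(180,150,244,222);hs=f(195,225,197,285)
print("hole",onz("top",ht,.055),onz("scene",hs,.055),tri(hs,ht))
# stand board by colour
for n,i,b in(("top",t,(305,220,385,285)),("scene",s,(305,150,385,215))):
    x0,y0,x1,y1=b;c=i[y0:y1,x0:x1];hsv=cv2.cvtColor(c,cv2.COLOR_BGR2HSV)
    w=cv2.inRange(hsv,(0,90,30),(30,255,255)); d=((hsv[...,2]<62)&(hsv[...,1]<90)).astype(np.uint8)*255
    d=cv2.morphologyEx(d,cv2.MORPH_OPEN,np.ones((2,2)))
    for nm,mk,z in(("wood",w,.01),("handle",d,.092)):
        cs=max(cv2.findContours(mk,0,2)[0],key=cv2.contourArea)
        r=cv2.minAreaRect(cs);bp=cv2.boxPoints(r)+[x0,y0]
        P=np.array([onz(n,p,z) for p in bp]);print(n,nm,r[1],(bp.mean(0)),'\n',P[:,:2],P.mean(0))
# hand points of handle ends
a=onz("top",f(305,220,224,83),.092);b=onz("top",f(305,220,190,279),.092)
print("handle",a,b,(a+b)/2,np.arctan2(*(a-b)[1::-1]),np.linalg.norm(a-b))
print("rodend",onz("top",f(305,220,227,30),.085))
print("bend tri",tri(f(305,150,480,35-0) if 0 else f(305,150,80,38),f(305,220,227,34)))
print("tip scene",onz("scene",f(305,150,71,97),.026))
# cabinet roof, by bright mask
g=cv2.cvtColor(t,cv2.COLOR_BGR2GRAY)
for q in [(187,105),(253,102),(189,180),(256,178)]: print("roof",onz("top",q,.15))
print("roof pix sample",g[130:150:5,180:194],g[140,250:264],g[170:195,222])
E
```

```text
hole [0.6444 0.1495 0.055 ] [0.6414 0.1554 0.055 ] (array([0.6447, 0.1511, 0.0419]), np.float64(0.0013882046073998267))
top wood (11.806439399719238, 41.32253646850586) [337.616 254.112] 
 [[ 0.4087 -0.1585]
 [ 0.534  -0.1795]
 [ 0.5282 -0.2153]
 [ 0.4031 -0.1942]] [ 0.4685 -0.1869  0.01  ]
top handle (5.27371883392334, 39.974788665771484) [346.898  256.5711] 
 [[ 0.4109 -0.1877]
 [ 0.5248 -0.2065]
 [ 0.5224 -0.2216]
 [ 0.4086 -0.2027]] [ 0.4667 -0.2046  0.092 ]
scene wood (50.33138656616211, 25.30884552001953) [348.4852 185.9623] 
 [[ 0.5314 -0.1727]
 [ 0.525  -0.2541]
 [ 0.3935 -0.2299]
 [ 0.4043 -0.1513]] [ 0.4636 -0.202   0.01  ]
scene handle (49.0, 12.615385055541992) [352.3787 171.9911] 
 [[ 0.5236 -0.1766]
 [ 0.5211 -0.2152]
 [ 0.4027 -0.1955]
 [ 0.4073 -0.1581]] [ 0.4637 -0.1863  0.092 ]
handle [ 0.5255 -0.2111  0.092 ] [ 0.4121 -0.1929  0.092 ] [ 0.4688 -0.202   0.092 ] -0.15941116194083427 0.11485204514966192
rodend [ 0.5563 -0.2135  0.085 ]
bend tri (array([ 0.5518, -0.2148,  0.0783]), np.float64(0.004613788888763989))
tip scene [ 0.5492 -0.2168  0.026 ]
roof [0.8894 0.2617 0.15  ]
roof [0.9004 0.0735 0.15  ]
roof [0.6749 0.2488 0.15  ]
roof [0.6838 0.0598 0.15  ]
roof pix sample [[129 129 129 131 129 127 138 137 139 142 143 143 143 142]
 [131 131 133 132 130 126 134 139 142 143 142 141 141 141]
 [131 130 130 132 132 133 137 145 144 142 143 143 144 144]
 [132 132 133 134 134 136 139 139 141 142 141 142 142 143]] [147 147 148 142 111  90  66  39  40  63  84  88  87  99] [147 147 147 148 148 148 149 148 130  75  73 115 128 132  91  58  57  56
  58  56  56  58  56  57  57]
```

Hook: grip at about (0.467, -0.203), yaw -0.163. Hole at about (0.644, 0.151), cabinet yaw about 0.058. Moving to above the hook.

>>> {"op": "servo_tool", "data": {"deltas": [{"az":0.99},{"az":0.99},{"az":0.99},{"az":0.98},{"dx":0.7,"dy":-0.95},{"dx":0.7,"dy":-0.95},{"dx":0.7,"dy":-0.95},{"dx":0.7,"dy":-0.95}], "fingers": 0, "squeeze": 110}}

```text
schema error: expected keys dx, dy, dz, ax, ay, az
```

>>> {"op": "servo_tool", "data": {"deltas": [{"dx":0.7,"dy":-0.95},{"dx":0.7,"dy":-0.95},{"dx":0.7,"dy":-0.95},{"dx":0.7,"dy":-0.95},{"dx":0.7,"dy":-0.95},{"dx":0.7,"dy":-0.95},{"dx":0.7,"dy":-0.95},{"dx":0.7,"dy":-0.95}]}}

```text
schema error: expected keys dx, dy, dz, ax, ay, az
```

>>> {"op": "servo_tool", "data": {"deltas": [{"dx":0.7,"dy":-0.95},{"dx":0.7,"dy":-0.95},{"dx":0.7,"dy":-0.95},{"dx":0.7,"dy":-0.95},{"dx":0.7,"dy":-0.95},{"dx":0.7,"dy":-0.95},{},{}]}}

```text
schema error: expected keys dx, dy, dz, ax, ay, az
```

All keys are needed.

>>> {"op": "servo_tool", "data": {"deltas": [{"dx":0,"dy":0,"dz":0,"ax":0,"ay":0,"az":0.99},{"dx":0,"dy":0,"dz":0,"ax":0,"ay":0,"az":0.99},{"dx":0,"dy":0,"dz":0,"ax":0,"ay":0,"az":0.99},{"dx":0,"dy":0,"dz":0,"ax":0,"ay":0,"az":0.98},{"dx":0.7,"dy":-0.95,"dz":0,"ax":0,"ay":0,"az":0},{"dx":0.7,"dy":-0.95,"dz":0,"ax":0,"ay":0,"az":0},{"dx":0.7,"dy":-0.95,"dz":0,"ax":0,"ay":0,"az":0},{"dx":0.7,"dy":-0.95,"dz":0,"ax":0,"ay":0,"az":0}], "fingers": 0, "squeeze": 110}}

```text
time: 0.9
ee_pos: [0.2286, -0.4331, 0.2309]
tool_rot: [0.997, -0.082, -0.0, -0.0]
wrist_force: [0.6, -0.1, 0.4]
gripper_width: 1.002
gripper_force: 0.0
```

>>> {"op": "servo_tool", "data": {"deltas": [{"dx":0.7,"dy":-0.95,"dz":0,"ax":0,"ay":0,"az":0},{"dx":0.7,"dy":-0.95,"dz":0,"ax":0,"ay":0,"az":0},{"dx":0.7,"dy":-0.95,"dz":0,"ax":0,"ay":0,"az":0},{"dx":0.7,"dy":-0.95,"dz":0,"ax":0,"ay":0,"az":0},{"dx":0.7,"dy":-0.95,"dz":0,"ax":0,"ay":0,"az":0},{"dx":0.7,"dy":-0.95,"dz":0,"ax":0,"ay":0,"az":0},{"dx":0.7,"dy":-0.95,"dz":0,"ax":0,"ay":0,"az":0},{"dx":0.7,"dy":-0.95,"dz":0,"ax":0,"ay":0,"az":0}]}}

```text
time: 1.7
ee_pos: [0.3639, -0.3013, 0.231]
tool_rot: [0.997, -0.082, -0.0, -0.0]
wrist_force: [0.4, -0.4, -1.5]
gripper_width: 1.002
gripper_force: 0.0
```

>>> {"op": "servo_tool", "data": {"deltas": [{"dx":0.7,"dy":-0.95,"dz":0,"ax":0,"ay":0,"az":0},{"dx":0.7,"dy":-0.95,"dz":0,"ax":0,"ay":0,"az":0},{"dx":0.7,"dy":-0.95,"dz":0,"ax":0,"ay":0,"az":0},{"dx":0.7,"dy":-0.95,"dz":0,"ax":0,"ay":0,"az":0},{"dx":0.7,"dy":-0.95,"dz":0,"ax":0,"ay":0,"az":0},{"dx":0.7,"dy":-0.95,"dz":0,"ax":0,"ay":0,"az":0},{"dx":0,"dy":0,"dz":0,"ax":0,"ay":0,"az":0},{"dx":0,"dy":0,"dz":0,"ax":0,"ay":0,"az":0}]}}

```text
time: 2.5
ee_pos: [0.4646, -0.2031, 0.2309]
tool_rot: [0.997, -0.081, -0.0, -0.0]
wrist_force: [-0.4, -0.8, 0.1]
gripper_width: 1.004
gripper_force: 0.0
```

>>> {"op": "servo_tool", "data": {"deltas": [{"dx":0.12,"dy":0,"dz":1,"ax":0,"ay":0,"az":0},{"dx":0,"dy":0,"dz":1,"ax":0,"ay":0,"az":0},{"dx":0,"dy":0,"dz":1,"ax":0,"ay":0,"az":0},{"dx":0,"dy":0,"dz":1,"ax":0,"ay":0,"az":0},{"dx":0,"dy":0,"dz":1,"ax":0,"ay":0,"az":0},{"dx":0,"dy":0,"dz":1,"ax":0,"ay":0,"az":0},{"dx":0,"dy":0,"dz":1,"ax":0,"ay":0,"az":0},{"dx":0,"dy":0,"dz":0.8,"ax":0,"ay":0,"az":0}]}}

```text
time: 3.3
ee_pos: [0.466, -0.2044, 0.0742]
tool_rot: [0.997, -0.082, -0.001, -0.0]
wrist_force: [-0.3, 0.1, 0.8]
gripper_width: 1.002
gripper_force: 0.0
```

>>> {"op": "servo_tool", "data": {"deltas": [{"dx":0,"dy":0,"dz":0.65,"ax":0,"ay":0,"az":0},{"dx":0,"dy":0,"dz":0,"ax":0,"ay":0,"az":0}]}}

```text
time: 3.5
ee_pos: [0.4655, -0.2039, 0.0607]
tool_rot: [0.997, -0.082, -0.002, -0.001]
wrist_force: [-0.2, -0.4, -0.2]
gripper_width: 1.001
gripper_force: 0.0
```

>>> {"op": "servo_tool", "data": {"deltas": [{"dx":0,"dy":0,"dz":0,"ax":0,"ay":0,"az":0},{"dx":0,"dy":0,"dz":0,"ax":0,"ay":0,"az":0},{"dx":0,"dy":0,"dz":0,"ax":0,"ay":0,"az":0},{"dx":0,"dy":0,"dz":0,"ax":0,"ay":0,"az":0},{"dx":0,"dy":0,"dz":0,"ax":0,"ay":0,"az":0},{"dx":0,"dy":0,"dz":0,"ax":0,"ay":0,"az":0},{"dx":0,"dy":0,"dz":0,"ax":0,"ay":0,"az":0},{"dx":0,"dy":0,"dz":0,"ax":0,"ay":0,"az":0}], "fingers": 255, "squeeze": 20}}

```text
time: 4.3
ee_pos: [0.4674, -0.2037, 0.0628]
tool_rot: [0.997, -0.082, 0.0, 0.0]
wrist_force: [-0.8, 2.2, 5.7]
gripper_width: 0.179
gripper_force: 24.5
```

>>> {"op": "servo_tool", "data": {"deltas": [{"dx":0,"dy":0,"dz":0,"ax":0,"ay":0,"az":0},{"dx":0,"dy":0,"dz":0,"ax":0,"ay":0,"az":0},{"dx":0,"dy":0,"dz":0,"ax":0,"ay":0,"az":0}], "fingers": 255, "squeeze": 110}}

```text
time: 4.6
ee_pos: [0.4675, -0.2038, 0.063]
tool_rot: [0.997, -0.082, 0.0, 0.0]
wrist_force: [-1.3, 1.8, 6.8]
gripper_width: 0.167
gripper_force: 107.4
```

>>> {"op": "servo_tool", "data": {"deltas": [{"dx":0,"dy":0,"dz":-0.1,"ax":0,"ay":0,"az":0},{"dx":0,"dy":0,"dz":-0.4,"ax":0,"ay":0,"az":0},{"dx":0,"dy":0,"dz":-0.8,"ax":0,"ay":0,"az":0},{"dx":0,"dy":0,"dz":-1,"ax":0,"ay":0,"az":0},{"dx":0,"dy":0,"dz":-1,"ax":0,"ay":0,"az":0},{"dx":0,"dy":0,"dz":-0.7,"ax":0,"ay":0,"az":0},{"dx":0,"dy":0,"dz":0,"ax":0,"ay":0,"az":0}]}}

```text
time: 5.3
ee_pos: [0.4682, -0.2044, 0.1443]
tool_rot: [0.997, -0.081, 0.002, 0.001]
wrist_force: [-0.4, 0.2, -1.3]
gripper_width: 0.165
gripper_force: 107.3
```

Run:
```python
from h import *
s=read_state(); p=s["ee_pos"];print(p,s["wrist_force"],s["tool_rot"])
def c(i,x,y): return cv2.convertScaleAbs(cv2.resize(i[y:y+60,x:x+80],(400,300),interpolation=cv2.INTER_CUBIC),alpha=1.6,beta=15)
a,b=eyes.snapshot("scene"),eyes.snapshot("top")
t=p+[.985*.085,-.163*.085,.019]
for n in("scene","top"): print(proj(n,t),proj(n,t-[0,0,.055]))
cv2.imwrite("pics/lift.png",np.hstack([c(a,290,120),c(b,310,200)]))
```

```text
[ 0.46815188 -0.20444126  0.14434402] [-0.42302181  0.19161517 -1.27434558] [ 0.99667954 -0.0813965   0.00181748  0.00109572]
[323.65686386 133.74636624] [321.24177697 148.49034517]
[355.72497286 227.12148321] [352.8048942 227.1487414]
```

View pics/lift.png

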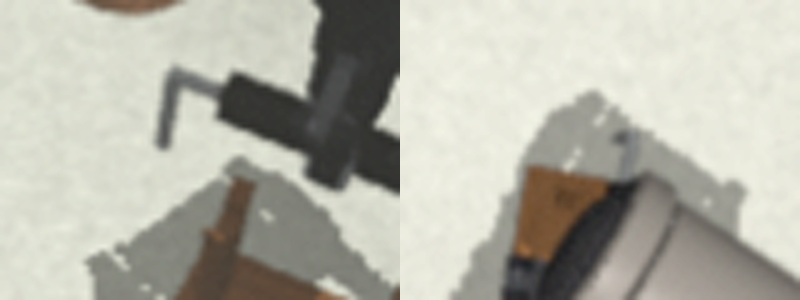

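Hook is held level: bend at crop (172,70), within 1 px of prediction. The top view agrees. Moving over to the tray.

>>> {"op": "servo_tool", "data": {"deltas": [{"dx":0,"dy":0,"dz":0,"ax":0,"ay":0,"az":-0.92},{"dx":0,"dy":0,"dz":0,"ax":0,"ay":0,"az":-0.92},{"dx":0.31,"dy":-0.95,"dz":0,"ax":0,"ay":0,"az":0},{"dx":0.31,"dy":-0.95,"dz":0,"ax":0,"ay":0,"az":0},{"dx":0.31,"dy":-0.95,"dz":0,"ax":0,"ay":0,"az":0},{"dx":0.31,"dy":-0.95,"dz":0,"ax":0,"ay":0,"az":0},{"dx":0.31,"dy":-0.95,"dz":0,"ax":0,"ay":0,"az":0},{"dx":0.31,"dy":-0.95,"dz":0,"ax":0,"ay":0,"az":0}]}}

```text
time: 6.2
ee_pos: [0.4972, -0.0868, 0.141]
tool_rot: [1.0, 0.029, -0.001, -0.0]
wrist_force: [-1.1, -0.5, -1.2]
gripper_width: 0.166
gripper_force: 107.4
```

>>> {"op": "servo_tool", "data": {"deltas": [{"dx":0.31,"dy":-0.95,"dz":0,"ax":0,"ay":0,"az":0},{"dx":0.31,"dy":-0.95,"dz":0,"ax":0,"ay":0,"az":0},{"dx":0.31,"dy":-0.95,"dz":0,"ax":0,"ay":0,"az":0},{"dx":0.31,"dy":-0.95,"dz":0,"ax":0,"ay":0,"az":0},{"dx":0.31,"dy":-0.95,"dz":0,"ax":0,"ay":0,"az":0},{"dx":0.31,"dy":-0.95,"dz":0,"ax":0,"ay":0,"az":0},{"dx":0.31,"dy":-0.95,"dz":0,"ax":0,"ay":0,"az":0},{"dx":0.31,"dy":-0.95,"dz":0,"ax":0,"ay":0,"az":0}]}}

```text
time: 7.0
ee_pos: [0.5379, 0.0676, 0.1409]
tool_rot: [1.0, 0.029, -0.001, 0.0]
wrist_force: [0.4, -0.2, -2.0]
gripper_width: 0.167
gripper_force: 107.4
```

>>> {"op": "servo_tool", "data": {"deltas": [{"dx":0.31,"dy":-0.95,"dz":0,"ax":0,"ay":0,"az":0},{"dx":0.31,"dy":-0.95,"dz":0,"ax":0,"ay":0,"az":0},{"dx":0.31,"dy":-0.95,"dz":0.4,"ax":0,"ay":0,"az":0},{"dx":0.2,"dy":-0.6,"dz":0.8,"ax":0,"ay":0,"az":0},{"dx":0,"dy":0,"dz":0.5,"ax":0,"ay":0,"az":0},{"dx":0,"dy":0,"dz":0,"ax":0,"ay":0,"az":0},{"dx":0,"dy":0,"dz":0,"ax":0,"ay":0,"az":0}]}}

```text
time: 7.7
ee_pos: [0.5567, 0.1361, 0.1076]
tool_rot: [1.0, 0.028, -0.001, 0.0]
wrist_force: [-0.4, 0.3, -1.9]
gripper_width: 0.165
gripper_force: 107.5
```

```bash
cat > look.py <<'E'
from h import *
import sys
from scipy.spatial.transform import Rotation as R
np.set_printoptions(precision=4,suppress=True)
s=read_state(); p=s["ee_pos"];r=R.from_quat(s["tool_rot"]);X=r.as_matrix()[:,0]
print(p,s["wrist_force"],s["ft_torque"],"yaw",np.arctan2(X[1],X[0]))
t=p+X*.085-r.as_matrix()[:,2]*.0187;tip=t-[0,0,.055]
H=np.array([.6438,.151,.055])
w=[]
for n in("scene","top"):
    i=eyes.snapshot(n);c=np.round(proj(n,H)).astype(int)-[40,30]
    w.append(cv2.convertScaleAbs(cv2.resize(i[c[1]:c[1]+60,c[0]:c[0]+80],(400,300),interpolation=cv2.INTER_CUBIC),alpha=1.6,beta=15))
    f=lambda q:((proj(n,q)-c)+.5)*5-.5
    print(n,"origin",c,"bend",f(t),"tip",f(tip),"hole",f(H))
cv2.imwrite(f"pics/{sys.argv[1]}.png",np.hstack(w))
E
python3 look.py over
```

```text
[0.5567 0.1361 0.1076] [-0.3714  0.33   -1.8559] [-0.0116 -0.0054 -0.0055] yaw 0.056911321322015755
scene origin [194 249] bend [201.783   70.0327] tip [210.884  121.3847] hole [200.3626 154.3216]
top origin [188 164] bend [201.7859 147.7673] tip [214.4515 154.9959] hole [201.4922 152.996 ]
```

View pics/over.png

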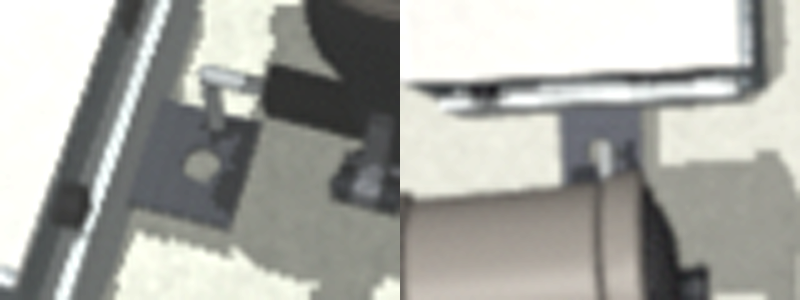

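Run:
```python
from h import *
f=lambda o,u,v:(o[0]+(u+.5)/5-.5,o[1]+(v+.5)/5-.5)
for n,o,u,v in(("scene",(194,249),202-6,165-4),("top",(188,164),203,151)):
    q=f(o,u,v); a=onz(n,q,.055); b=onz(n,q,.049); print(n,a,b,(a+a+a-b)/2 if 0 else a-(b-a)/2*-1*0, (a+b)/2)
```

```text
scene [0.64448833 0.15450104 0.055     ] [0.64574493 0.15247047 0.049     ] [0.64448833 0.15450104 0.055     ] [0.64511663 0.15348576 0.052     ]
top [0.6450263  0.15011849 0.055     ] [0.64547397 0.15095526 0.049     ] [0.6450263  0.15011849 0.055     ] [0.64525014 0.15053687 0.052     ]
```

>>> {"op": "servo_tool", "data": {"deltas": [{"dx":0.1,"dy":-0.28,"dz":0,"ax":0,"ay":0,"az":0},{"dx":0.1,"dy":-0.27,"dz":0.2,"ax":0,"ay":0,"az":0},{"dx":0,"dy":0,"dz":0.25,"ax":0,"ay":0,"az":0},{"dx":0,"dy":0,"dz":0,"ax":0,"ay":0,"az":0},{"dx":0,"dy":0,"dz":0,"ax":0,"ay":0,"az":0}]}}

```text
time: 8.3
ee_pos: [0.5602, 0.1482, 0.0989]
tool_rot: [1.0, 0.029, -0.0, 0.0]
wrist_force: [0.8, -0.2, -0.8]
gripper_width: 0.163
gripper_force: 107.5
```

```bash
python3 look.py over2
```

```text
[0.5602 0.1482 0.0989] [ 0.802  -0.1924 -0.7894] [0.0138 0.033  0.0055] yaw 0.05779573394889518
scene origin [194 249] bend [184.5785 101.794 ] tip [194.5617 151.34  ] hole [200.3626 154.3216]
top origin [188 164] bend [182.9564 142.4343] tip [196.3155 149.8343] hole [201.4922 152.996 ]
```

View pics/over2.png

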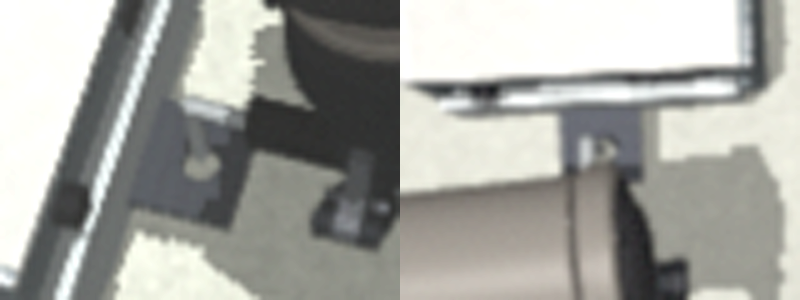

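Scene crop: tip end at (200,157), just above the hole at (202,165). Top crop: prong about 4 px left of the hole at (204,151). I'll shift about 1 mm and go down carefully.

>>> {"op": "servo_tool", "data": {"deltas": [{"dx":0,"dy":0.06,"dz":0,"ax":0,"ay":0,"az":0},{"dx":0,"dy":0,"dz":0.15,"ax":0,"ay":0,"az":0},{"dx":0,"dy":0,"dz":0.15,"ax":0,"ay":0,"az":0},{"dx":0,"dy":0,"dz":0.1,"ax":0,"ay":0,"az":0},{"dx":0,"dy":0,"dz":0.1,"ax":0,"ay":0,"az":0},{"dx":0,"dy":0,"dz":0,"ax":0,"ay":0,"az":0}]}}

```text
time: 9.0
ee_pos: [0.5603, 0.147, 0.0888]
tool_rot: [1.0, 0.029, -0.0, 0.0]
wrist_force: [0.3, -0.2, -1.4]
gripper_width: 0.17
gripper_force: 107.5
```

>>> {"op": "servo_tool", "data": {"deltas": [{"dx":0,"dy":0,"dz":0.1,"ax":0,"ay":0,"az":0},{"dx":0,"dy":0,"dz":0.1,"ax":0,"ay":0,"az":0},{"dx":0,"dy":0,"dz":0,"ax":0,"ay":0,"az":0}]}}

```text
time: 9.3
ee_pos: [0.5603, 0.147, 0.0849]
tool_rot: [1.0, 0.029, -0.0, 0.0]
wrist_force: [0.0, -0.2, -1.4]
gripper_width: 0.17
gripper_force: 107.5
```

>>> {"op": "servo_tool", "data": {"deltas": [{"dx":0,"dy":0,"dz":0.2,"ax":0,"ay":0,"az":0},{"dx":0,"dy":0,"dz":0.2,"ax":0,"ay":0,"az":0},{"dx":0,"dy":0,"dz":0.1,"ax":0,"ay":0,"az":0},{"dx":0,"dy":0,"dz":0,"ax":0,"ay":0,"az":0},{"dx":0,"dy":0,"dz":0,"ax":0,"ay":0,"az":0}]}}

```text
time: 9.8
ee_pos: [0.5605, 0.147, 0.0752]
tool_rot: [1.0, 0.029, -0.0, 0.0]
wrist_force: [0.5, 0.5, -1.2]
gripper_width: 0.165
gripper_force: 107.5
```

The prong is in the hole with no contact force. Pulling slowly.

>>> {"op": "servo_tool", "data": {"deltas": [{"dx":-0.05,"dy":0,"dz":0,"ax":0,"ay":0,"az":0},{"dx":-0.05,"dy":0,"dz":0,"ax":0,"ay":0,"az":0},{"dx":-0.05,"dy":0,"dz":0,"ax":0,"ay":0,"az":0},{"dx":-0.05,"dy":0,"dz":0,"ax":0,"ay":0,"az":0}]}}

```text
time: 10.2
ee_pos: [0.5566, 0.1468, 0.0754]
tool_rot: [1.0, 0.029, 0.0, 0.0]
wrist_force: [2.5, 0.9, -1.9]
gripper_width: 0.171
gripper_force: 107.4
```

>>> {"op": "servo_tool", "data": {"deltas": [{"dx":-0.05,"dy":0,"dz":0,"ax":0,"ay":0,"az":0},{"dx":-0.05,"dy":0,"dz":0,"ax":0,"ay":0,"az":0}]}}

```text
time: 10.4
ee_pos: [0.5554, 0.1468, 0.0755]
tool_rot: [1.0, 0.029, 0.001, -0.0]
wrist_force: [3.6, 1.1, -2.7]
gripper_width: 0.168
gripper_force: 107.2
```

>>> {"op": "servo_tool", "data": {"deltas": [{"dx":-0.05,"dy":0,"dz":0,"ax":0,"ay":0,"az":0},{"dx":-0.05,"dy":0,"dz":0,"ax":0,"ay":0,"az":0}]}}

```text
time: 10.6
ee_pos: [0.5529, 0.1466, 0.0754]
tool_rot: [1.0, 0.029, 0.001, -0.0]
wrist_force: [4.0, 1.2, -2.4]
gripper_width: 0.171
gripper_force: 107.3
```

>>> {"op": "servo_tool", "data": {"deltas": [{"dx":-0.05,"dy":0,"dz":0,"ax":0,"ay":0,"az":0},{"dx":-0.05,"dy":0,"dz":0,"ax":0,"ay":0,"az":0}]}}

```text
time: 10.8
ee_pos: [0.5507, 0.1465, 0.0754]
tool_rot: [1.0, 0.029, 0.0, -0.0]
wrist_force: [4.1, 1.7, -1.3]
gripper_width: 0.166
gripper_force: 107.4
```

>>> {"op": "servo_tool", "data": {"deltas": [{"dx":-0.1,"dy":0,"dz":0,"ax":0,"ay":0,"az":0},{"dx":-0.12,"dy":0,"dz":0,"ax":0,"ay":0,"az":0},{"dx":-0.14,"dy":0,"dz":0,"ax":0,"ay":0,"az":0},{"dx":-0.14,"dy":0,"dz":0,"ax":0,"ay":0,"az":0},{"dx":-0.14,"dy":0,"dz":0,"ax":0,"ay":0,"az":0},{"dx":-0.14,"dy":0,"dz":0,"ax":0,"ay":0,"az":0},{"dx":-0.1,"dy":0,"dz":0,"ax":0,"ay":0,"az":0},{"dx":-0.05,"dy":0,"dz":0,"ax":0,"ay":0,"az":0}]}}

```text
time: 11.6
ee_pos: [0.5318, 0.1453, 0.0753]
tool_rot: [1.0, 0.029, -0.0, 0.0]
wrist_force: [4.1, 0.4, -0.8]
gripper_width: 0.17
gripper_force: 107.4
```

>>> {"op": "servo_tool", "data": {"deltas": [{"dx":-0.1,"dy":0,"dz":0,"ax":0,"ay":0,"az":0},{"dx":-0.12,"dy":0,"dz":0,"ax":0,"ay":0,"az":0},{"dx":-0.14,"dy":0,"dz":0,"ax":0,"ay":0,"az":0},{"dx":-0.14,"dy":0,"dz":0,"ax":0,"ay":0,"az":0},{"dx":-0.14,"dy":0,"dz":0,"ax":0,"ay":0,"az":0},{"dx":-0.14,"dy":0,"dz":0,"ax":0,"ay":0,"az":0},{"dx":-0.1,"dy":0,"dz":0,"ax":0,"ay":0,"az":0},{"dx":-0.05,"dy":0,"dz":0,"ax":0,"ay":0,"az":0}]}}

```text
time: 12.4
ee_pos: [0.5131, 0.1443, 0.0753]
tool_rot: [1.0, 0.029, -0.0, 0.0]
wrist_force: [3.6, -0.6, -2.1]
gripper_width: 0.166
gripper_force: 107.5
```

>>> {"op": "servo_tool", "data": {"deltas": [{"dx":-0.04,"dy":0,"dz":0,"ax":0,"ay":0,"az":0},{"dx":-0.04,"dy":0,"dz":0,"ax":0,"ay":0,"az":0},{"dx":-0.03,"dy":0,"dz":0,"ax":0,"ay":0,"az":0}]}}

```text
time: 12.7
ee_pos: [0.5112, 0.1442, 0.0752]
tool_rot: [1.0, 0.029, 0.0, 0.0]
wrist_force: [4.1, -0.1, -0.9]
gripper_width: 0.167
gripper_force: 107.5
```

>>> {"op": "servo_tool", "data": {"deltas": [{"dx":-0.03,"dy":0,"dz":0,"ax":0,"ay":0,"az":0},{"dx":-0.03,"dy":0,"dz":0,"ax":0,"ay":0,"az":0}]}}

```text
time: 12.9
ee_pos: [0.51, 0.1441, 0.0753]
tool_rot: [1.0, 0.029, 0.0, 0.0]
wrist_force: [3.0, 0.9, -1.1]
gripper_width: 0.173
gripper_force: 107.5
```

>>> {"op": "servo_tool", "data": {"deltas": [{"dx":-0.03,"dy":0,"dz":0,"ax":0,"ay":0,"az":0},{"dx":-0.03,"dy":0,"dz":0,"ax":0,"ay":0,"az":0}]}}

```text
time: 13.1
ee_pos: [0.5088, 0.144, 0.0753]
tool_rot: [1.0, 0.029, 0.0, 0.0]
wrist_force: [4.5, 0.7, -1.1]
gripper_width: 0.167
gripper_force: 107.5
```

>>> {"op": "servo_tool", "data": {"deltas": [{"dx":-0.03,"dy":0,"dz":0,"ax":0,"ay":0,"az":0},{"dx":-0.03,"dy":0,"dz":0,"ax":0,"ay":0,"az":0}]}}

```text
time: 13.3
ee_pos: [0.5075, 0.1439, 0.0753]
tool_rot: [1.0, 0.029, -0.0, 0.0]
wrist_force: [4.6, -0.6, -1.4]
gripper_width: 0.168
gripper_force: 107.5
```

>>> {"op": "servo_tool", "data": {"deltas": [{"dx":-0.03,"dy":0,"dz":0,"ax":0,"ay":0,"az":0},{"dx":-0.03,"dy":0,"dz":0,"ax":0,"ay":0,"az":0}]}}

```text
time: 13.5
ee_pos: [0.5064, 0.1439, 0.0753]
tool_rot: [1.0, 0.029, 0.0, 0.0]
wrist_force: [4.0, -0.3, -1.1]
gripper_width: 0.166
gripper_force: 107.5
```

>>> {"op": "servo_tool", "data": {"deltas": [{"dx":-0.03,"dy":0,"dz":0,"ax":0,"ay":0,"az":0},{"dx":-0.03,"dy":0,"dz":0,"ax":0,"ay":0,"az":0}]}}

```text
time: 13.7
ee_pos: [0.5052, 0.1438, 0.0753]
tool_rot: [1.0, 0.029, -0.0, 0.0]
wrist_force: [4.1, -0.8, -1.3]
gripper_width: 0.168
gripper_force: 107.5
```

>>> {"op": "servo_tool", "data": {"deltas": [{"dx":-0.03,"dy":0,"dz":0,"ax":0,"ay":0,"az":0},{"dx":-0.03,"dy":0,"dz":0,"ax":0,"ay":0,"az":0}]}}

```text
time: 13.9
ee_pos: [0.504, 0.1437, 0.0753]
tool_rot: [1.0, 0.029, 0.0, 0.0]
wrist_force: [3.2, -0.4, -0.7]
gripper_width: 0.168
gripper_force: 107.5
```

>>> {"op": "servo_tool", "data": {"deltas": [{"dx":-0.03,"dy":0,"dz":0,"ax":0,"ay":0,"az":0},{"dx":-0.03,"dy":0,"dz":0,"ax":0,"ay":0,"az":0}]}}

```text
time: 14.1
ee_pos: [0.5028, 0.1437, 0.0753]
tool_rot: [1.0, 0.029, 0.0, 0.0]
wrist_force: [5.6, -0.0, -1.8]
gripper_width: 0.165
gripper_force: 107.5
```

>>> {"op": "servo_tool", "data": {"deltas": [{"dx":-0.03,"dy":0,"dz":0,"ax":0,"ay":0,"az":0},{"dx":-0.03,"dy":0,"dz":0,"ax":0,"ay":0,"az":0}]}}

```text
time: 14.3
ee_pos: [0.5016, 0.1436, 0.0753]
tool_rot: [1.0, 0.029, -0.0, 0.0]
wrist_force: [3.3, -0.7, -1.2]
gripper_width: 0.167
gripper_force: 107.5
```

>>> {"op": "servo_tool", "data": {"deltas": [{"dx":-0.03,"dy":0,"dz":0,"ax":0,"ay":0,"az":0},{"dx":-0.03,"dy":0,"dz":0,"ax":0,"ay":0,"az":0}]}}

```text
time: 14.5
ee_pos: [0.5004, 0.1435, 0.0753]
tool_rot: [1.0, 0.029, 0.0, 0.0]
wrist_force: [3.6, -0.9, -1.2]
gripper_width: 0.165
gripper_force: 107.5
```

>>> {"op": "servo_tool", "data": {"deltas": [{"dx":-0.03,"dy":0,"dz":0,"ax":0,"ay":0,"az":0},{"dx":-0.03,"dy":0,"dz":0,"ax":0,"ay":0,"az":0}]}}

```text
time: 14.7
ee_pos: [0.4992, 0.1435, 0.0753]
tool_rot: [1.0, 0.029, 0.0, 0.0]
wrist_force: [4.1, -0.3, -1.2]
gripper_width: 0.167
gripper_force: 107.5
```

>>> {"op": "servo_tool", "data": {"deltas": [{"dx":-0.03,"dy":0,"dz":0,"ax":0,"ay":0,"az":0},{"dx":-0.03,"dy":0,"dz":0,"ax":0,"ay":0,"az":0}]}}

```text
time: 14.9
ee_pos: [0.498, 0.1434, 0.0753]
tool_rot: [1.0, 0.029, 0.0, 0.0]
wrist_force: [3.8, -0.0, -1.0]
gripper_width: 0.17
gripper_force: 107.5
```

>>> {"op": "servo_tool", "data": {"deltas": [{"dx":-0.03,"dy":0,"dz":0,"ax":0,"ay":0,"az":0},{"dx":-0.03,"dy":0,"dz":0,"ax":0,"ay":0,"az":0}]}}

```text
time: 15.1
ee_pos: [0.4968, 0.1433, 0.0753]
tool_rot: [1.0, 0.029, -0.0, 0.0]
wrist_force: [5.4, -0.4, -1.9]
gripper_width: 0.166
gripper_force: 107.5
```

>>> {"op": "servo_tool", "data": {"deltas": [{"dx":-0.03,"dy":0,"dz":0,"ax":0,"ay":0,"az":0},{"dx":-0.03,"dy":0,"dz":0,"ax":0,"ay":0,"az":0}]}}

```text
time: 15.3
ee_pos: [0.4957, 0.1432, 0.0753]
tool_rot: [1.0, 0.029, 0.0, 0.0]
wrist_force: [4.6, -0.3, -1.9]
gripper_width: 0.166
gripper_force: 107.5
```

>>> {"op": "servo_tool", "data": {"deltas": [{"dx":-0.03,"dy":0,"dz":0,"ax":0,"ay":0,"az":0},{"dx":-0.03,"dy":0,"dz":0,"ax":0,"ay":0,"az":0}]}}

```text
time: 15.5
ee_pos: [0.4945, 0.1432, 0.0753]
tool_rot: [1.0, 0.029, 0.0, 0.0]
wrist_force: [4.8, -0.5, -0.8]
gripper_width: 0.168
gripper_force: 107.5
```

>>> {"op": "servo_tool", "data": {"deltas": [{"dx":-0.025,"dy":0,"dz":0,"ax":0,"ay":0,"az":0},{"dx":-0.025,"dy":0,"dz":0,"ax":0,"ay":0,"az":0}]}}

```text
time: 15.7
ee_pos: [0.4935, 0.1431, 0.0753]
tool_rot: [1.0, 0.029, 0.0, 0.0]
wrist_force: [4.2, -0.3, -0.4]
gripper_width: 0.164
gripper_force: 107.4
```

>>> {"op": "servo_tool", "data": {"deltas": [{"dx":-0.025,"dy":0,"dz":0,"ax":0,"ay":0,"az":0},{"dx":-0.025,"dy":0,"dz":0,"ax":0,"ay":0,"az":0}]}}

```text
time: 15.9
ee_pos: [0.4926, 0.1431, 0.0753]
tool_rot: [1.0, 0.029, 0.0, 0.0]
wrist_force: [4.9, -1.0, -1.8]
gripper_width: 0.165
gripper_force: 107.4
```

>>> {"op": "servo_tool", "data": {"deltas": [{"dx":-0.025,"dy":0,"dz":0,"ax":0,"ay":0,"az":0}]}}

```text
time: 16.0
ee_pos: [0.4921, 0.143, 0.0753]
tool_rot: [1.0, 0.029, 0.0, 0.0]
wrist_force: [4.5, -0.6, -2.1]
gripper_width: 0.168
gripper_force: 107.4
```

>>> {"op": "servo_tool", "data": {"deltas": [{"dx":-0.025,"dy":0,"dz":0,"ax":0,"ay":0,"az":0}]}}

```text
time: 16.1
ee_pos: [0.4916, 0.143, 0.0753]
tool_rot: [1.0, 0.029, 0.0, 0.0]
wrist_force: [6.1, -0.7, -2.2]
gripper_width: 0.168
gripper_force: 107.4
```

>>> {"op": "servo_tool", "data": {"deltas": [{"dx":-0.02,"dy":0,"dz":0,"ax":0,"ay":0,"az":0}]}}

```text
time: 16.2
ee_pos: [0.4913, 0.143, 0.0753]
tool_rot: [1.0, 0.029, 0.0, 0.0]
wrist_force: [6.4, -1.2, -3.1]
gripper_width: 0.169
gripper_force: 107.3
```

>>> {"op": "servo_tool", "data": {"deltas": [{"dx":-0.02,"dy":0,"dz":0,"ax":0,"ay":0,"az":0}]}}

```text
time: 16.3
ee_pos: [0.4912, 0.143, 0.0753]
tool_rot: [1.0, 0.029, 0.001, 0.0]
wrist_force: [7.3, -0.2, -3.7]
gripper_width: 0.165
gripper_force: 107.2
```

>>> {"op": "servo_tool", "data": {"deltas": [{"dx":-0.02,"dy":0,"dz":0,"ax":0,"ay":0,"az":0}]}}

```text
time: 16.4
ee_pos: [0.4912, 0.143, 0.0753]
tool_rot: [1.0, 0.029, 0.001, -0.0]
wrist_force: [7.5, 0.4, -4.3]
gripper_width: 0.171
gripper_force: 107.3
```

The stop is found: position is held at x=0.4912 and force is rising. Bringing it up to about 12 N.

>>> {"op": "servo_tool", "data": {"deltas": [{"dx":-0.02,"dy":0,"dz":0,"ax":0,"ay":0,"az":0},{"dx":-0.02,"dy":0,"dz":0,"ax":0,"ay":0,"az":0}]}}

```text
time: 16.6
ee_pos: [0.4911, 0.143, 0.0754]
tool_rot: [1.0, 0.029, 0.002, -0.0]
wrist_force: [11.5, -0.2, -6.9]
gripper_width: 0.166
gripper_force: 107.2
```

>>> {"op": "servo_tool", "data": {"deltas": [{"dx":0,"dy":0,"dz":0,"ax":0,"ay":0,"az":0}]}}

```text
time: 16.7
ee_pos: [0.4911, 0.143, 0.0754]
tool_rot: [1.0, 0.029, 0.002, -0.0]
wrist_force: [11.0, 0.6, -6.4]
gripper_width: 0.165
gripper_force: 107.3
```

>>> {"op": "servo_tool", "data": {"deltas": [{"dx":0,"dy":0,"dz":0,"ax":0,"ay":0,"az":0},{"dx":0,"dy":0,"dz":0,"ax":0,"ay":0,"az":0}]}}

```text
time: 16.9
ee_pos: [0.4911, 0.143, 0.0753]
tool_rot: [1.0, 0.029, 0.002, -0.0]
wrist_force: [10.4, -0.3, -6.0]
gripper_width: 0.168
gripper_force: 107.3
```

>>> {"op": "servo_tool", "data": {"deltas": [{"dx":-0.02,"dy":0,"dz":0,"ax":0,"ay":0,"az":0},{"dx":0,"dy":0,"dz":0,"ax":0,"ay":0,"az":0}]}}

```text
time: 17.1
ee_pos: [0.4911, 0.143, 0.0754]
tool_rot: [1.0, 0.029, 0.002, -0.0]
wrist_force: [11.2, 0.5, -7.7]
gripper_width: 0.165
gripper_force: 107.3
```

>>> {"op": "servo_tool", "data": {"deltas": [{"dx":0,"dy":0,"dz":0,"ax":0,"ay":0,"az":0},{"dx":0,"dy":0,"dz":0,"ax":0,"ay":0,"az":0},{"dx":0,"dy":0,"dz":0,"ax":0,"ay":0,"az":0}]}}

```text
time: 17.4
ee_pos: [0.4911, 0.143, 0.0754]
tool_rot: [1.0, 0.029, 0.002, -0.0]
wrist_force: [12.2, 0.7, -8.2]
gripper_width: 0.166
gripper_force: 107.3
```

>>> {"op": "servo_tool", "data": {"deltas": [{"dx":0,"dy":0,"dz":0,"ax":0,"ay":0,"az":0},{"dx":0,"dy":0,"dz":0,"ax":0,"ay":0,"az":0},{"dx":0,"dy":0,"dz":0,"ax":0,"ay":0,"az":0}]}}

```text
time: 17.7
ee_pos: [0.4911, 0.143, 0.0754]
tool_rot: [1.0, 0.029, 0.002, -0.0]
wrist_force: [12.0, 0.5, -6.7]
gripper_width: 0.166
gripper_force: 107.3
```

>>> {"op": "servo_tool", "data": {"deltas": [{"dx":0.08,"dy":0,"dz":0,"ax":0,"ay":0,"az":0},{"dx":0.08,"dy":0,"dz":0,"ax":0,"ay":0,"az":0},{"dx":0.08,"dy":0,"dz":0,"ax":0,"ay":0,"az":0},{"dx":0,"dy":0,"dz":0,"ax":0,"ay":0,"az":0},{"dx":0,"dy":0,"dz":0,"ax":0,"ay":0,"az":0}]}}

```text
time: 18.2
ee_pos: [0.493, 0.1431, 0.0749]
tool_rot: [1.0, 0.029, -0.001, 0.0]
wrist_force: [0.3, 0.4, -1.7]
gripper_width: 0.166
gripper_force: 107.9
```

>>> {"op": "servo_tool", "data": {"deltas": [{"dx":0.08,"dy":0,"dz":0,"ax":0,"ay":0,"az":0},{"dx":0,"dy":0,"dz":0,"ax":0,"ay":0,"az":0}]}}

```text
time: 18.4
ee_pos: [0.4954, 0.1432, 0.0752]
tool_rot: [1.0, 0.029, -0.0, 0.0]
wrist_force: [-0.7, 0.1, -1.7]
gripper_width: 0.164
gripper_force: 107.9
```

>>> {"op": "servo_tool", "data": {"deltas": [{"dx":0,"dy":0,"dz":-0.1,"ax":0,"ay":0,"az":0},{"dx":0,"dy":0,"dz":-0.2,"ax":0,"ay":0,"az":0}]}}

```text
time: 18.6
ee_pos: [0.4952, 0.1432, 0.0813]
tool_rot: [1.0, 0.029, -0.0, 0.0]
wrist_force: [0.2, -0.6, -2.2]
gripper_width: 0.164
gripper_force: 107.9
```

Free. Lifting out, then looking.

>>> {"op": "servo_tool", "data": {"deltas": [{"dx":0,"dy":0,"dz":-0.3,"ax":0,"ay":0,"az":0},{"dx":0,"dy":0,"dz":-0.5,"ax":0,"ay":0,"az":0},{"dx":0,"dy":0,"dz":-0.8,"ax":0,"ay":0,"az":0},{"dx":0,"dy":0,"dz":-1,"ax":0,"ay":0,"az":0},{"dx":0,"dy":0,"dz":-0.6,"ax":0,"ay":0,"az":0},{"dx":0,"dy":0,"dz":0,"ax":0,"ay":0,"az":0},{"dx":0,"dy":0,"dz":0,"ax":0,"ay":0,"az":0}]}}

```text
time: 19.3
ee_pos: [0.4953, 0.1432, 0.1452]
tool_rot: [1.0, 0.029, 0.0, 0.0]
wrist_force: [0.3, 0.8, -2.2]
gripper_width: 0.167
gripper_force: 107.9
```

```bash
sed -i 's/H=np.array.*/H=np.array([.5793,.148,.055])/' look.py; python3 look.py out
```

```text
[0.4953 0.1432 0.1452] [ 0.2781  0.7703 -2.2041] [-0.0363  0.0445 -0.0025] yaw 0.05759439000531091
scene origin [222 257] bend [196.4926  53.86  ] tip [198.6905 106.584 ] hole [202.5128 153.2284]
top origin [188 186] bend [176.4671 142.8807] tip [190.6334 145.8081] hole [203.5605 149.8023]
```

View pics/out.png

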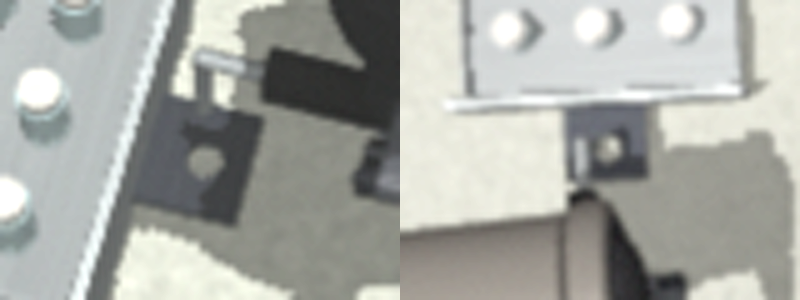

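Tray is drawn out (hole at crop (205,163) scene, (609,149) top), hook clear and undisturbed in the grip. Carrying it back.

>>> {"op": "servo_tool", "data": {"deltas": [{"dx":-0.13,"dy":0.95,"dz":0,"ax":0,"ay":0,"az":0},{"dx":-0.13,"dy":0.95,"dz":0,"ax":0,"ay":0,"az":0},{"dx":-0.13,"dy":0.95,"dz":0,"ax":0,"ay":0,"az":0},{"dx":-0.13,"dy":0.95,"dz":0,"ax":0,"ay":0,"az":0},{"dx":-0.13,"dy":0.95,"dz":0,"ax":0,"ay":0,"az":0},{"dx":-0.13,"dy":0.95,"dz":0,"ax":0,"ay":0,"az":0},{"dx":-0.13,"dy":0.95,"dz":0,"ax":0,"ay":0,"az":0},{"dx":-0.13,"dy":0.95,"dz":0,"ax":0,"ay":0,"az":0}]}}

```text
time: 20.2
ee_pos: [0.4828, -0.0104, 0.1444]
tool_rot: [1.0, 0.029, -0.001, -0.0]
wrist_force: [0.3, 0.7, -1.7]
gripper_width: 0.17
gripper_force: 107.9
```

>>> {"op": "servo_tool", "data": {"deltas": [{"dx":-0.13,"dy":0.95,"dz":0,"ax":0,"ay":0,"az":0},{"dx":-0.13,"dy":0.95,"dz":0,"ax":0,"ay":0,"az":0},{"dx":-0.13,"dy":0.95,"dz":0,"ax":0,"ay":0,"az":0},{"dx":-0.13,"dy":0.95,"dz":0,"ax":0,"ay":0,"az":0},{"dx":-0.13,"dy":0.95,"dz":0,"ax":0,"ay":0,"az":0},{"dx":-0.13,"dy":0.95,"dz":0,"ax":0,"ay":0,"az":0},{"dx":-0.13,"dy":0.95,"dz":0,"ax":0,"ay":0,"az":0},{"dx":-0.13,"dy":0.95,"dz":0,"ax":0,"ay":0,"az":0}]}}

```text
time: 21.0
ee_pos: [0.4708, -0.1632, 0.1443]
tool_rot: [1.0, 0.029, -0.001, -0.0]
wrist_force: [-0.9, 0.3, -1.6]
gripper_width: 0.169
gripper_force: 107.9
```

>>> {"op": "servo_tool", "data": {"deltas": [{"dx":-0.13,"dy":0.95,"dz":0,"ax":0,"ay":0,"az":0},{"dx":-0.13,"dy":0.95,"dz":0,"ax":0,"ay":0,"az":0},{"dx":0,"dy":0,"dz":0,"ax":0,"ay":0,"az":0.92},{"dx":0,"dy":0,"dz":0,"ax":0,"ay":0,"az":0.92},{"dx":0,"dy":0,"dz":0,"ax":0,"ay":0,"az":0},{"dx":0,"dy":0,"dz":0,"ax":0,"ay":0,"az":0},{"dx":0,"dy":0,"dz":0,"ax":0,"ay":0,"az":0}]}}

```text
time: 21.7
ee_pos: [0.4683, -0.2006, 0.145]
tool_rot: [0.997, -0.08, -0.0, -0.0]
wrist_force: [0.8, 1.8, -1.1]
gripper_width: 0.17
gripper_force: 107.9
```

```bash
cat > d.py <<'E'
from h import *
from scipy.spatial.transform import Rotation as R
s=read_state();M=R.from_quat(s["tool_rot"]).as_matrix()
G=np.array([.4675,-.2038,.0629]); print(np.round(M.T@(G-s["ee_pos"]),4),"yaw",np.arctan2(M[1,0],M[0,0]),"stored",2*np.arctan2(-.0817,.99666),s["wrist_force"],s["tool_rot"])
E
python3 d.py
```

```text
[-0.0002  0.0033  0.0821] yaw -0.16079138709391683 stored -0.16358183211479274 [ 0.78101999  1.76721752 -1.13010473] [ 9.96769949e-01 -8.03091411e-02 -3.10097192e-04 -1.19231404e-04]
```

>>> {"op": "servo_tool", "data": {"deltas": [{"dx":0,"dy":0.16,"dz":0,"ax":0,"ay":0,"az":0.02},{"dx":0,"dy":0,"dz":0.6,"ax":0,"ay":0,"az":0},{"dx":0,"dy":0,"dz":0.7,"ax":0,"ay":0,"az":0},{"dx":0,"dy":0,"dz":0.6,"ax":0,"ay":0,"az":0},{"dx":0,"dy":0,"dz":0.4,"ax":0,"ay":0,"az":0},{"dx":0,"dy":0,"dz":0,"ax":0,"ay":0,"az":0},{"dx":0,"dy":0,"dz":0,"ax":0,"ay":0,"az":0}]}}

```text
time: 22.4
ee_pos: [0.468, -0.2041, 0.0992]
tool_rot: [0.997, -0.083, -0.0, 0.0]
wrist_force: [0.6, -0.4, -1.5]
gripper_width: 0.166
gripper_force: 107.9
```

```bash
python3 d.py
```

```text
[-0.0005 -0.0002  0.0363] yaw -0.16546881602178504 stored -0.16358183211479274 [ 0.56822569 -0.37232248 -1.49480407] [ 9.96579460e-01 -8.26400541e-02 -8.22466869e-06  3.35633058e-05]
```

>>> {"op": "servo_tool", "data": {"deltas": [{"dx":-0.02,"dy":0,"dz":0.3,"ax":0,"ay":0,"az":-0.01},{"dx":0,"dy":0,"dz":0.4,"ax":0,"ay":0,"az":0},{"dx":0,"dy":0,"dz":0.4,"ax":0,"ay":0,"az":0},{"dx":0,"dy":0,"dz":0.3,"ax":0,"ay":0,"az":0},{"dx":0,"dy":0,"dz":0.2,"ax":0,"ay":0,"az":0},{"dx":0,"dy":0,"dz":0.1,"ax":0,"ay":0,"az":0},{"dx":0,"dy":0,"dz":0,"ax":0,"ay":0,"az":0},{"dx":0,"dy":0,"dz":0,"ax":0,"ay":0,"az":0}]}}

```text
time: 23.2
ee_pos: [0.4674, -0.2037, 0.0652]
tool_rot: [0.997, -0.082, -0.0, -0.0]
wrist_force: [0.2, 2.9, -2.7]
gripper_width: 0.167
gripper_force: 107.8
```

```bash
python3 d.py
```

```text
[0.0001 0.0001 0.0023] yaw -0.16455284138229392 stored -0.16358183211479274 [ 0.19980271  2.94316469 -2.70007533] [ 9.96617165e-01 -8.21836579e-02 -1.87139417e-04 -1.94238481e-04]
```

>>> {"op": "servo_tool", "data": {"deltas": [{"dx":0,"dy":-0.05,"dz":0,"ax":0,"ay":0,"az":0},{"dx":0,"dy":0,"dz":0.05,"ax":0,"ay":0,"az":0},{"dx":0,"dy":0,"dz":0.05,"ax":0,"ay":0,"az":0},{"dx":0,"dy":0,"dz":0,"ax":0,"ay":0,"az":0},{"dx":0,"dy":0,"dz":0,"ax":0,"ay":0,"az":0}]}}

```text
time: 23.7
ee_pos: [0.4677, -0.2031, 0.0633]
tool_rot: [0.997, -0.082, 0.0, 0.0]
wrist_force: [0.2, 0.9, -0.8]
gripper_width: 0.168
gripper_force: 107.9
```

>>> {"op": "servo_tool", "data": {"deltas": [{"dx":0,"dy":0,"dz":0.03,"ax":0,"ay":0,"az":0},{"dx":0,"dy":0,"dz":0,"ax":0,"ay":0,"az":0},{"dx":0,"dy":0,"dz":0,"ax":0,"ay":0,"az":0}]}}

```text
time: 24.0
ee_pos: [0.4677, -0.2031, 0.063]
tool_rot: [0.997, -0.082, 0.0, 0.0]
wrist_force: [-1.3, 1.0, 3.3]
gripper_width: 0.169
gripper_force: 108.8
```

Seated on the saddles. Releasing.

>>> {"op": "servo_tool", "data": {"deltas": [{"dx":0,"dy":0,"dz":0,"ax":0,"ay":0,"az":0},{"dx":0,"dy":0,"dz":0,"ax":0,"ay":0,"az":0},{"dx":0,"dy":0,"dz":0,"ax":0,"ay":0,"az":0},{"dx":0,"dy":0,"dz":0,"ax":0,"ay":0,"az":0},{"dx":0,"dy":0,"dz":0,"ax":0,"ay":0,"az":0},{"dx":0,"dy":0,"dz":0,"ax":0,"ay":0,"az":0},{"dx":0,"dy":0,"dz":0,"ax":0,"ay":0,"az":0},{"dx":0,"dy":0,"dz":0,"ax":0,"ay":0,"az":0}], "fingers": 0, "squeeze": 20}}

```text
time: 24.8
ee_pos: [0.4676, -0.203, 0.0627]
tool_rot: [0.997, -0.082, -0.0, 0.0]
wrist_force: [0.3, 0.5, 0.3]
gripper_width: 1.002
gripper_force: 0.0
```

>>> {"op": "servo_tool", "data": {"deltas": [{"dx":0,"dy":0,"dz":-0.3,"ax":0,"ay":0,"az":0},{"dx":0,"dy":0,"dz":-1,"ax":0,"ay":0,"az":0},{"dx":0,"dy":0,"dz":-1,"ax":0,"ay":0,"az":0},{"dx":0,"dy":0,"dz":-1,"ax":0,"ay":0,"az":0},{"dx":0,"dy":0,"dz":-1,"ax":0,"ay":0,"az":0},{"dx":0,"dy":0,"dz":-1,"ax":0,"ay":0,"az":0},{"dx":0,"dy":0,"dz":-1,"ax":0,"ay":0,"az":0},{"dx":0,"dy":0,"dz":-1,"ax":0,"ay":0,"az":0}]}}

```text
time: 25.6
ee_pos: [0.4675, -0.2029, 0.2101]
tool_rot: [0.997, -0.082, 0.0, 0.0]
wrist_force: [-0.0, 0.0, 0.4]
gripper_width: 0.998
gripper_force: 0.0
```

>>> {"op": "servo_tool", "data": {"deltas": [{"dx":-0.7,"dy":0.9,"dz":0,"ax":0,"ay":0,"az":0},{"dx":-0.7,"dy":0.9,"dz":0,"ax":0,"ay":0,"az":0},{"dx":-0.7,"dy":0.9,"dz":0,"ax":0,"ay":0,"az":0},{"dx":-0.7,"dy":0.9,"dz":0,"ax":0,"ay":0,"az":0},{"dx":-0.7,"dy":0.9,"dz":0,"ax":0,"ay":0,"az":0},{"dx":-0.7,"dy":0.9,"dz":0,"ax":0,"ay":0,"az":0},{"dx":-0.7,"dy":0.9,"dz":0,"ax":0,"ay":0,"az":0},{"dx":0,"dy":0,"dz":0,"ax":0,"ay":0,"az":0}]}}

```text
time: 26.4
ee_pos: [0.349, -0.3126, 0.2092]
tool_rot: [0.997, -0.083, -0.0, 0.0]
wrist_force: [0.5, -0.5, -0.0]
gripper_width: 1.001
gripper_force: 0.0
```

Run:
```python
from h import *
c=lambda i,x,y:cv2.convertScaleAbs(cv2.resize(i[y:y+60,x:x+80],(400,300),interpolation=cv2.INTER_CUBIC),alpha=1.6,beta=15)
s,t=eyes.snapshot("scene"),eyes.snapshot("top")
cv2.imwrite("pics/end.png",np.vstack([np.hstack([c(s,222,257),c(s,305,150)]),np.hstack([c(t,188,186),c(t,305,220)])]))
```

```text
(no output)
```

View pics/end.png

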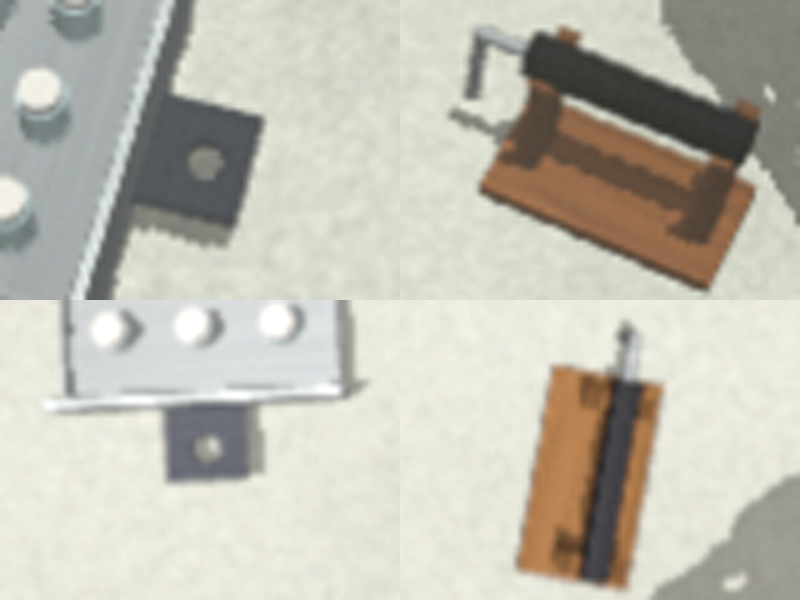

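The hook sits in its stand as at the start (bend at crop (480,35)). The tray is fully out, with the hole at crop (205,162).

```bash
python3 -c "
from rig import bot
print(bot.close_job())"
```

```text
the job is handed in; nothing more can be done
None
```

I drew the tray out about 64 mm to its hidden stop and held it there at about 12 N, then set the hook back in its stand with the tray left fully out, and handed the job in at about 26 s.

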